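Switch the twin-chute bead feeder to the blue chute

TASK

Push the empty tray along its guides until it is fully home against the wooden front board under the blue chute; then press the raised (yellow) end of the rocker gate right down to its stop, so that the gate opens the blue chute and all four blue beads run into that tray. Only push and press with the fingertips: pick nothing up, and leave the tray of yellow beads, the paint bottle, the tape and the brush where they are.

Things in the scene. Friction and masses are not known exactly. Their poses are not given: they have to be found in the camera images.
- stand: Bead filling stand, fixed: plywood block 206 mm wide with two sloping aluminium chutes (blue at y = +51 mm, yellow at y = -51 mm) that run down towards the robot (-x). Origin: on the table under the block; x to the back, y left, z up. Chute lips end at x = -93 mm, undersides 57 mm up, side walls to 75 mm. Clear filling tubes at the back (x 97 to 140 mm) rise to 149 mm.
- blue_stop (a point): Point at table level on the front face of the 50 mm high wooden front board (stand x = -60 mm), in the middle of the blue tray bay (stand y = +51 mm). The chute lip overhangs it by 33 mm. Three guide strips 12 mm high run on the table from the board 190 mm towards the robot, at stand y = -100, 0, +100 mm; each of the two bays between them is 92 mm wide.
- rocker (a joint): Seesaw gate: bar along the stand's y across both chutes, pivoted at its middle, with a blade over each chute and a finger pad on each end. In rad: 0 level; -0.34 yellow end up at its stop (blue chute shut); +0.34 yellow end fully down at its stop (blue open, yellow shut). Starts near -0.3; stays where it is left (about 0.5 N on a pad moves it). A pad travels 67 mm from stop to stop.
- pivot (a point): The rocker's pivot (stand x = -45 mm, y = 0), 105 mm above the table, held between steel cheeks 118 mm high.
- pad_yellow (a point): Centre of the top face of the yellow round finger pad, 32 mm across, 100 mm from the pivot on the stand's -y side. Raised at the start, about 140 mm above the table; about 77 mm when right down.
- pad_blue (a point): The same for the blue pad, on the stand's +y side: low at the start (about 77 mm), about 144 mm at the end.
- tray_empty: Open dark grey plastic tray 110 x 86 mm, 40 mm high, walls and floor 4 mm thick, about 0.15 kg. Origin: centre of its underside; x along its 110 mm length, z up. Empty; stands in the blue (left) bay between the guides, 40 to 80 mm short of home, x pointing to the front board within 0.03 rad. Slides along the stand's +x when pushed on its near wall (about 1 to 2 N); when home its origin is at x = -115 mm, y about +51 mm in the stand's frame.
- tray_yellow: Open dark grey plastic tray 110 x 86 mm, 40 mm high, walls and floor 4 mm thick, about 0.15 kg. Origin: centre of its underside; x along its 110 mm length, z up. Holds four yellow beads; home in the yellow (right) bay. To be left alone.
- blue1: Glazed blue ceramic bead, a ball 28 mm across, about 26 g; origin at its centre. Waits in the blue chute behind the closed blade (number 1 is lowest).
- blue2: Glazed blue ceramic bead, a ball 28 mm across, about 26 g; origin at its centre. Waits in the blue chute behind the closed blade (number 1 is lowest).
- blue3: Glazed blue ceramic bead, a ball 28 mm across, about 26 g; origin at its centre. Waits in the blue chute behind the closed blade (number 1 is lowest).
- blue4: Glazed blue ceramic bead, a ball 28 mm across, about 26 g; origin at its centre. Waits in the blue chute behind the closed blade (number 1 is lowest).
- yellow1: Glazed yellow ceramic bead, a ball 28 mm across, about 26 g; origin at its centre. Lies in the yellow-bead tray.
- yellow2: Glazed yellow ceramic bead, a ball 28 mm across, about 26 g; origin at its centre. Lies in the yellow-bead tray.
- yellow3: Glazed yellow ceramic bead, a ball 28 mm across, about 26 g; origin at its centre. Lies in the yellow-bead tray.
- yellow4: Glazed yellow ceramic bead, a ball 28 mm across, about 26 g; origin at its centre. Lies in the yellow-bead tray.
- paint: Green paint bottle, 48 mm across, 125 mm high, with a white cap, standing on the table left of the stand. Origin: centre of its underside. To be left alone.
- tape: Roll of blue tape 100 mm across, 24 mm high, lying flat left of the tray guides. Origin: centre of its underside. To be left alone.
- brush: Paint brush 200 mm long lying on the table right of the stand. Origin: at its middle, on its underside. To be left alone.
Mind the look-alikes: they are no part of the job. What is shaped like the tray_empty but purple is not meant.

How it is judged:
By the outcome, as a careful person would: the job done as asked, in the order asked, and still so for the second after the job is handed in, with the robot touching nothing.
It also fails if it takes over 48 s, if anything falls off the work surface, if the arm or the gripper's body presses on something with over 40 N, if the wrist force passes 120 N, or if a joint passes its speed limit or range.

ROBOT

A 6-joint arm with a two-finger parallel gripper is mounted at the origin on the work surface. World frame = base frame: x ahead of the robot, y to its left, z up, the work surface at z = 0. Lengths are in m, angles in rad, forces in N, time in s.
With the tool pointing down it reaches from about 0.25 to 0.8 m from the base axis. Payload 8.5 kg.
Tool frame: the origin (TCP) lies at the very end of the fingers, on their centre line; the grasp point (between the pads) lies 19 mm behind it; z points along the fingers, y is the line along which they close (so a half turn about z gives the same grasp; the last joint's range is limited). The gripper opens to 85 mm and grips with 20 to 120 N. Pads are 22 mm wide; open, the fingers measure 114 mm over their backs; the gripper's body (76 mm by 85 mm) begins 54 mm behind the grasp point. The pads swing forward as they close: fully open they stand 13 mm farther back than shut.
Start: joints at [-1.21, 0.238, -0.013, 1.319, 0, 1.571], TCP at [0.185, -0.491, 0.231] pointing down, gripper open.
Joint ranges: [-2.66, 2.66], [-1.03, 1.9], [-1.14, 1.46], [-1.82, 2.27], [-1.45, 1.34], [-3.14, 3.14]. Speed limits (rad/s): [2.22, 2.22, 2.79, 3.14, 3.14, 3.14].

INTERFACE

Orientations are given as a unit quaternion [x, y, z, w].
In Python, from cell import env gives the robot as it stands. The module is installed in compiled form; this text tells all that it offers.
- The arm moves only by the tool drive_tool, never from a script. Its argument "targets" is a list of rows, each a list of 7 numbers: the turn, a rotation vector about the tool's x, y, z in rad, then the shift along the tool's x, y, z in m, then the finger opening in m, from 0 to 0.0854. In form: [[wx, wy, wz, dx, dy, dz, grip], ...]. A call has 1 to 8 rows; each row is the pose to reach, as a shift and turn from the pose commanded when the call began, along the tool's axes at that moment; what a row does not reach only later rows make up. A row lasts 1/8 s, in which the tool goes at most 62.5 mm and 10.7 degrees, less where a joint would pass 70% of its speed; a pose out of reach is approached as far as the arm can. A call with a gripper value outside its range is refused whole. The fingers move at their own pace and stop on an object; the grip force is fixed at half the most. Time passes only in rows, so rows that repeat a pose let the fingers close. It gives the time, the measured TCP pose, the force, the opening and the grip force at its end, in the units of the state.
- env.state(): the state, without advancing time (a new reading comes with each control period).
- env.capture(name): name is "scene" or "top"; returns the picture (384x512x3 uint8, red, green, blue); there is no depth.
- env.calibration(name): a dict with "K" (3x3 intrinsics, pixels), "k1" (the pictures are not rectified: a ray, as slopes to the right and down, at radius r is drawn at 1 + k1 r^2 times it, then the intrinsics apply), "R" (3x3) and "t" (3): a world point X has camera coordinates R X + t. Camera axes: x right, y down, z forward; pixel columns grow to the right and rows downward; lengths in m; the calibration is good to about 2 mm. A picture is of the moment at which its call begins. calibration takes no time and is no camera call.
- env.sign_off(): hands the job in; it is judged then, once.
The state is a dict: "t": time; "qpos": joint angles; "qd": joint speeds; "tau": joint torques, N m; "eef_pos": TCP position; "tcp_rot": TCP orientation; "force": force on the tool from outside, world axes, zero at the start; "wrist_torque": the same for the moment, N m; "gripper_width": opening from 0.0 (shut) to 1.0 (fully open); "grip_force": force on a finger pad.
Only numpy, scipy, OpenCV 4.12 (cv2) and the standard library are available. Lean on these libraries where they do the work, as an engineer would, in place of code of your own. Each camera call takes 0.05 s, during which the arm holds its last target. There are 200 camera calls.

## Working session

There is one attempt and no reset: what is moved stays moved. The work goes in short steps, Python scripts to look and compute and a tool call to move; the robot and the scene stay as the last step left them, time stands still between calls to the robot, and variables do not carry over. Pictures are saved under pics/ and viewed, at most 10 in all, crops included, and the job is handed in when it is done.

Besides the shell and the picture viewer there is one more tool, called after "Call:" as a command line: name --pt "numbers of a row" for each row, then --argument value for the rest. drive_tool: Moves the arm, as the interface text tells. Its arguments: {"type":"object","properties":{"targets":{"type":"array"}},"required":["targets"]}

```bash
mkdir -p pics
python3 - <<'E'
from cell import env
import cv2
for n in("scene","top"):
    cv2.imwrite(f"pics/{n}0.png",cv2.cvtColor(env.capture(n),cv2.COLOR_RGB2BGR))
    c=env.calibration(n);print(n,c)
print(env.state())
E
```

```text
scene {'K': array([[449.69230231,   0.        , 260.78248956],
       [  0.        , 449.69230231, 182.41694819],
       [  0.        ,   0.        ,   1.        ]]), 'k1': -0.16731801922091702, 'R': array([[-0.47631367,  0.87917734,  0.01313389],
       [ 0.71929334,  0.39819707, -0.56925933],
       [-0.50570978, -0.26169888, -0.82205311]]), 't': array([ 0.28112138, -0.39348124,  1.29219383])}
top {'K': array([[421.19868665,   0.        , 253.97940129],
       [  0.        , 421.19868665, 197.91299921],
       [  0.        ,   0.        ,   1.        ]]), 'k1': -0.09978548332546194, 'R': array([[-0.05647831, -0.99840281,  0.00142537],
       [-0.97642389,  0.05493697, -0.20875419],
       [ 0.20834247, -0.01318185, -0.9779671 ]]), 't': array([0.0510347 , 0.61293694, 0.92328662])}
{'t': 0.1, 'qpos': array([-1.20997565e+00,  2.38693718e-01, -1.41722146e-02,  1.31918898e+00,
        1.51219194e-06,  1.57079335e+00]), 'qd': array([ 0.00169715,  0.00064188,  0.00108683, -0.00088496,  0.00108267,
       -0.00032282]), 'tau': array([-5.84156933e-04, -5.39718390e+01,  3.46999741e+01,  1.33401874e-02,
       -2.94060055e-05, -3.32373975e-05]), 'eef_pos': array([ 0.18521646, -0.49084624,  0.23075523]), 'tcp_rot': array([ 9.83769686e-01,  1.79434695e-01, -1.12171132e-04, -6.19214286e-04]), 'force': array([-0.42098384,  0.72515752, -0.11665834]), 'wrist_torque': array([0.00498149, 0.01537707, 0.01546235]), 'grip_force': 0.0, 'gripper_width': 1.0004835997603108}
```

View pics/scene0.png

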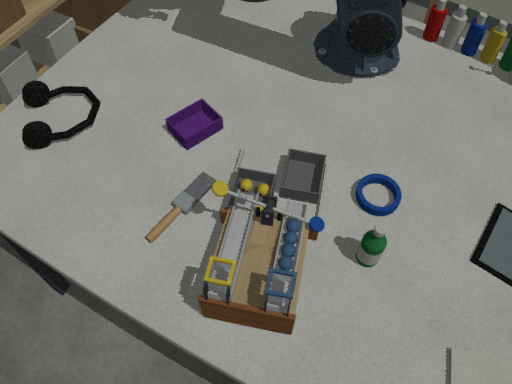

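View pics/top0.png

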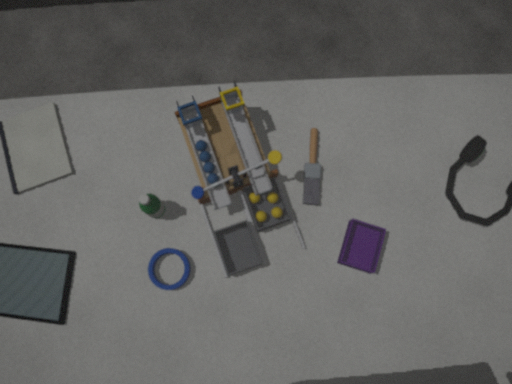

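Scene: the empty grey tray is at scene (302,174) and top (241,248). Candidates that could be mistaken for it:
- The purple tray at top (362,246), which is excluded by its colour.
- The yellow-bead tray at top (266,205), which holds beads.

The yellow pad is at top (275,157) and scene (220,188). The blue pad is at top (198,192) and scene (317,224). Next I'll measure and check with one close crop.

```bash
cat > h.py <<'E'
from cell import env
import numpy as np, cv2
from scipy.spatial.transform import Rotation as Rot
def ray(n,uv):
    c=env.calibration(n);K=c["K"];d=np.array([(uv[0]-K[0,2])/K[0,0],(uv[1]-K[1,2])/K[1,1]])
    s=d.copy()
    for _ in range(20): s=d/(1+c["k1"]*(s@s))
    return -c["R"].T@c["t"], c["R"].T@np.array([*s,1])
def plane(n,uv,z):
    o,d=ray(n,uv);return o+d*(z-o[2])/d[2]
def tri(a,b):
    (o1,d1),(o2,d2)=ray("scene",a),ray("top",b)
    s=np.linalg.lstsq(np.c_[d1,-d2],o2-o1,rcond=None)[0]
    p,q=o1+s[0]*d1,o2+s[1]*d2
    return (p+q)/2,np.linalg.norm(p-q)
def proj(n,X):
    c=env.calibration(n);p=c["R"]@X+c["t"];s=p[:2]/p[2];s=s*(1+c["k1"]*(s@s))
    return c["K"][:2,:2]@s+c["K"][:2,2]
def blob(img,col,near,win=16):
    h=cv2.cvtColor(img,cv2.COLOR_RGB2HSV)
    lo,hi={"y":((22,130,90),(35,255,255)),"b":((105,130,50),(125,255,255))}[col]
    m=cv2.inRange(h,lo,hi);k=np.zeros_like(m);u,v=near;k[v-win:v+win,u-win:u+win]=255
    n,l,st,ce=cv2.connectedComponentsWithStats(m&k)
    i=1+np.argmax(st[1:,4]);return ce[i],st[i,4]
E
python3 - <<'E'
from h import *
s=cv2.cvtColor(cv2.imread("pics/scene0.png"),cv2.COLOR_BGR2RGB);t=cv2.cvtColor(cv2.imread("pics/top0.png"),cv2.COLOR_BGR2RGB)
P={}
for c,a,b in(("y",(220,188),(275,157)),("b",(317,224),(198,192))):
    A,B=blob(s,c,a,12),blob(t,c,b,12);P[c]=tri(A[0],B[0]);print(c,A,B,P[c])
v=P["b"][0]-P["y"][0];print(np.linalg.norm(v));yaw=np.arctan2(-v[0],v[1]);print("yaw",yaw)
piv=(P["b"][0]+P["y"][0])/2;ex=np.array([np.cos(yaw),np.sin(yaw),0]);ey=np.array([-ex[1],ex[0],0])
st=piv+.045*ex;st[2]=0;print("stand",st)
print("blue home",st-.115*ex+.051*ey)
t2=cv2.cvtColor(t,cv2.COLOR_RGB2BGR)
crop=cv2.resize(t2[140:290,160:310],None,fx=4,fy=4,interpolation=cv2.INTER_CUBIC)
# predicted points: lip, guides
for X,c in [(st-.25*ex+k*ey,(0,255,0)) for k in(-.1,0,.1)]+[(st-.06*ex+.051*ey+[0,0,.05],(0,0,255)),(st-.093*ex+.051*ey+[0,0,.057],(255,0,255)),(st+.103*ex,(0,255,255))]:
    u=(proj("top",X)-[160,140])*4;cv2.circle(crop,tuple(int(x) for x in u),4,c,1)
cv2.imwrite("pics/crop.png",crop)
E
```

```text
y (array([219.74619289, 188.00507614]), np.int32(197)) (array([274.12686567, 156.81343284]), np.int32(134)) (array([ 0.69009862, -0.03361047,  0.138458  ]), np.float64(0.00261284890172581))
b (array([316.31213873, 223.86705202]), np.int32(173)) (array([197.24242424, 192.        ]), np.int32(99)) (array([0.63506802, 0.14735248, 0.07212483]), np.float64(0.0017405306365471484))
0.20043963492867964
yaw 0.2952128175796062
stand [0.70563663 0.06996346 0.        ]
blue home [0.58077339 0.08529872 0.        ]
```

View pics/crop.png

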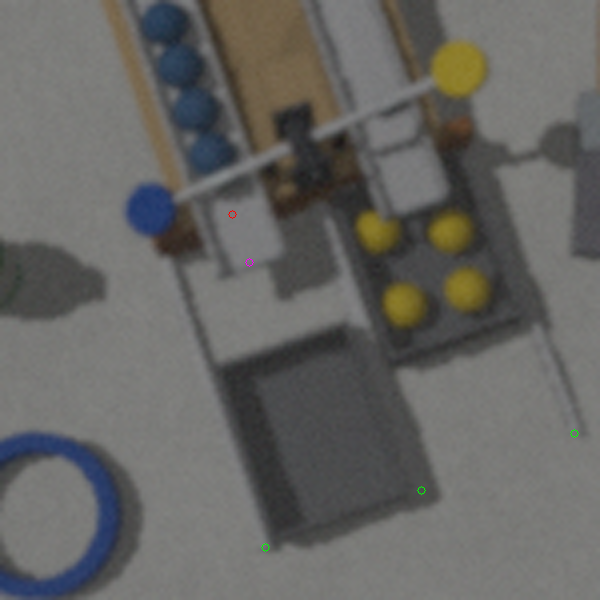

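The crop confirms the choice. The grey, empty tray has its near rim from crop (275,540) to (437,495), and it sits in the left bay whose guide ends match my predicted green marks. The lip and board marks also fit the blue chute. I'll now compute the first move.

```bash
cat >> h.py <<'E'
yaw=.2952;ex=np.array([np.cos(yaw),np.sin(yaw),0]);ey=np.array([-ex[1],ex[0],0]);ez=np.array([0,0,1.])
st=np.array([.7056,.0700,0])
def S(x,y,z): return st+x*ex+y*ey+z*ez
def inS(p): d=p-st;return np.array([d@ex,d@ey,p[2]])
def where():
    s=env.state();R=Rot.from_quat(s["tcp_rot"]);return s,R
def rel(p,tx=None):
    s,R=where();print("t",s["t"],"tcp stand",inS(s["eef_pos"]).round(4),"f",s["force"].round(2))
    print("shift",R.inv().apply(p-s["eef_pos"]).round(4))
    want=Rot.from_matrix(np.c_[ex,-ey,-ez]);print("turn",(R.inv()*want).as_rotvec().round(4))
E
python3 - <<'E'
from h import *
for u in((275,540),(437,495),(355,520),(218,368),(345,328)):
    p=plane("top",(u[0]/4+160-.4,u[1]/4+140-.4),.04);print(inS(p).round(4))
rel(S(-.29,.051,.231)); print(S(-.29,.051,.2))
E
```

```text
[-0.248  0.092  0.04 ]
[-0.2561 -0.0055  0.04  ]
[-0.2532  0.0444  0.04  ]
[-0.1416  0.0901  0.04  ]
[-0.1449  0.0113  0.04  ]
t 0.1 tcp stand [-0.661  -0.3852  0.2308] f [-0.42  0.73 -0.12]
shift [ 3.988e-01 -4.109e-01  3.000e-04]
turn [-0.0013  0.      0.0656]
[0.41330676 0.03442389 0.2       ]
```

Call:
drive_tool --pt "0 0 0.066 0.05 -0.05 0 0" --pt "0 0 0.066 0.1 -0.1 0 0" --pt "0 0 0.066 0.15 -0.155 0 0" --pt "0 0 0.066 0.2 -0.205 0 0" --pt "0 0 0.066 0.25 -0.255 0 0" --pt "0 0 0.066 0.3 -0.305 0 0" --pt "0 0 0.066 0.35 -0.36 0 0" --pt "0 0 0.066 0.395 -0.411 0 0"

```text
t: 1.1
eef_pos: [0.3843, -0.0303, 0.2314]
tcp_rot: [0.989, 0.147, 0.0, 0.0]
force: [1.3, -1.2, 0.3]
gripper_width: 0.002
grip_force: 0.0
```

Run:
```python
from h import *
rel(S(-.29,.050,.018))
```

```text
t 1.1 tcp stand [-0.3366 -0.0025  0.2314] f [ 1.35 -1.2   0.33]
shift [ 0.0465 -0.0526  0.2134]
turn [ 0.0002 -0.0005 -0.0005]
```

Call:
drive_tool --pt "0 0 0 0 0 0 0" --pt "0 0 0 0 0 0 0"

```text
t: 1.35
eef_pos: [0.3836, -0.0321, 0.2311]
tcp_rot: [0.989, 0.148, -0.0, 0.0]
force: [-0.1, 0.3, 0.8]
gripper_width: -0.0
grip_force: 0.0
```

Run:
```python
from h import *
rel(S(-.29,.050,.018))
```

```text
t 1.35 tcp stand [-0.3378 -0.004   0.2311] f [-0.11  0.33  0.79]
shift [ 0.0481 -0.0539  0.213 ]
turn [-0.0001  0.001   0.0014]
```

Call:
drive_tool --pt "0 0 0 0.02 -0.03 0.02 0" --pt "0 0 0 0.04 -0.054 0.06 0" --pt "0 0 0 0.048 -0.054 0.11 0" --pt "0 0 0 0.048 -0.054 0.15 0" --pt "0 0 0 0.048 -0.054 0.185 0" --pt "0 0 0 0.048 -0.054 0.205 0" --pt "0 0 0 0.048 -0.054 0.213 0" --pt "0 0 0 0.048 -0.054 0.213 0"

```text
t: 2.35
eef_pos: [0.414, 0.0322, 0.0184]
tcp_rot: [0.989, 0.146, -0.0, -0.0]
force: [-0.0, 0.7, 0.9]
gripper_width: 0.002
grip_force: 0.0
```

Run:
```python
from h import *
rel(S(-.183,.050,.018))
cv2.imwrite("pics/a.png",cv2.resize(cv2.cvtColor(env.capture("scene"),cv2.COLOR_RGB2BGR)[100:260,200:400],None,fx=3,fy=3))
```

```text
t 2.35 tcp stand [-0.29    0.0487  0.0184] f [-0.04  0.71  0.88]
shift [ 0.107  -0.0016  0.0003]
turn [-0.0001  0.0006 -0.0026]
```

View pics/a.png

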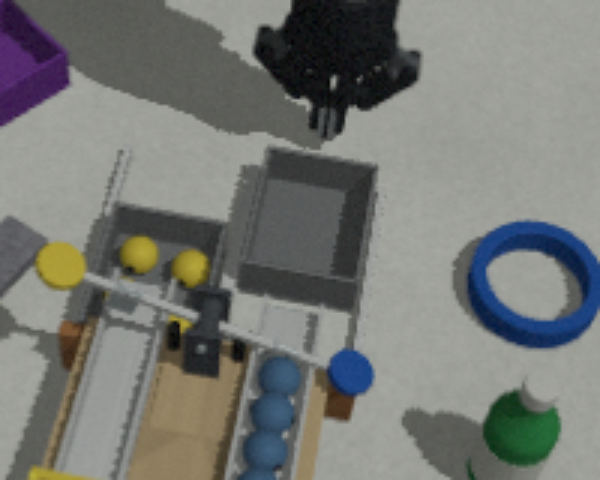

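The closed fingertips at crop (328,125) stand just behind the near wall (crop 270–375, row ~160), roughly centred. I'll push slowly.

Call:
drive_tool --pt "0 0 0 0.015 -0.001 0 0" --pt "0 0 0 0.027 -0.001 0 0" --pt "0 0 0 0.036 -0.001 0 0" --pt "0 0 0 0.045 -0.001 0 0" --pt "0 0 0 0.054 -0.001 0 0" --pt "0 0 0 0.063 -0.001 0 0" --pt "0 0 0 0.072 -0.001 0 0" --pt "0 0 0 0.08 -0.001 0 0"

```text
t: 3.4
eef_pos: [0.491, 0.0577, 0.0183]
tcp_rot: [0.989, 0.147, 0.0, -0.0]
force: [-0.6, -0.5, 0.5]
gripper_width: -0.002
grip_force: 0.8
```

Call:
drive_tool --pt "0 0 0 0.006 0 0 0" --pt "0 0 0 0.012 0 0 0" --pt "0 0 0 0.017 0 0 0" --pt "0 0 0 0.02 0 0 0"

```text
t: 3.9
eef_pos: [0.5097, 0.0634, 0.0183]
tcp_rot: [0.989, 0.147, -0.0, -0.0]
force: [-2.1, -1.0, 1.2]
gripper_width: -0.001
grip_force: 1.1
```

Run:
```python
from h import *
rel(S(-.183,.050,.018))
```

```text
t 3.9 tcp stand [-0.1893  0.0506  0.0183] f [-2.07 -0.98  1.2 ]
shift [0.0063 0.0006 0.0003]
turn [-0.0001  0.     -0.0004]
```

Now in small steps until the force rises.

Call:
drive_tool --pt "0 0 0 0.002 0 0 0" --pt "0 0 0 0.004 0 0 0" --pt "0 0 0 0.005 0 0 0" --pt "0 0 0 0.006 0 0 0"

```text
t: 4.4
eef_pos: [0.5151, 0.065, 0.0183]
tcp_rot: [0.989, 0.147, -0.0, -0.0]
force: [-2.2, -0.8, 1.0]
gripper_width: 0.003
grip_force: 0.9
```

Call:
drive_tool --pt "0 0 0 0.001 0 0 0" --pt "0 0 0 0.002 0 0 0"

```text
t: 4.65
eef_pos: [0.5172, 0.0656, 0.0183]
tcp_rot: [0.989, 0.147, -0.0, -0.0]
force: [-2.1, -0.9, 1.8]
gripper_width: 0.0
grip_force: 0.8
```

Call:
drive_tool --pt "0 0 0 0.001 0 0 0" --pt "0 0 0 0.002 0 0 0"

```text
t: 4.9
eef_pos: [0.518, 0.0659, 0.0182]
tcp_rot: [0.989, 0.147, -0.001, 0.0]
force: [-7.8, -2.4, 6.0]
gripper_width: -0.001
grip_force: 4.0
```

Call:
drive_tool --pt "0 0 0 0.001 0 0 0" --pt "0 0 0 0.001 0 0 0"

```text
t: 5.15
eef_pos: [0.518, 0.0659, 0.0181]
tcp_rot: [0.989, 0.147, -0.002, 0.0]
force: [-7.8, -2.7, 6.2]
gripper_width: 0.006
grip_force: 4.6
```

Call:
drive_tool --pt "0 0 0 -0.003 0 0 0" --pt "0 0 0 -0.02 0 0 0" --pt "0 0 0 -0.05 0 -0.02 0" --pt "0 0 0 -0.06 0 -0.07 0" --pt "0 0 0 -0.06 0.03 -0.12 0" --pt "0 0 0 -0.06 0.07 -0.17 0" --pt "0 0 0 -0.06 0.1 -0.2 0" --pt "0 0 0 -0.06 0.1 -0.2 0"

```text
t: 6.15
eef_pos: [0.494, -0.0483, 0.2207]
tcp_rot: [0.989, 0.146, 0.003, 0.001]
force: [-0.7, 0.6, -0.3]
gripper_width: -0.005
grip_force: 0.0
```

Run:
```python
from h import *
t=env.capture("top");s=env.capture("scene")
A,B=blob(s,"y",(220,188),12),blob(t,"y",(275,157),12);p,e=tri(A[0],B[0]);print("pad",p,e,inS(p))
rel(p+.03*ez)
cv2.imwrite("pics/b.png",cv2.resize(cv2.cvtColor(t,cv2.COLOR_RGB2BGR)[130:280,160:310],None,fx=4,fy=4))
```

```text
pad [ 0.69161067 -0.02935281  0.14254869] 0.007740169108677258 [-0.04228904 -0.09098527  0.14254869]
t 6.25 tcp stand [-0.2386 -0.0494  0.2179] f [-1.2  -0.45 -0.46]
shift [0.1963 0.0414 0.0454]
turn [-0.0003 -0.0003 -0.0013]
```

View pics/b.png

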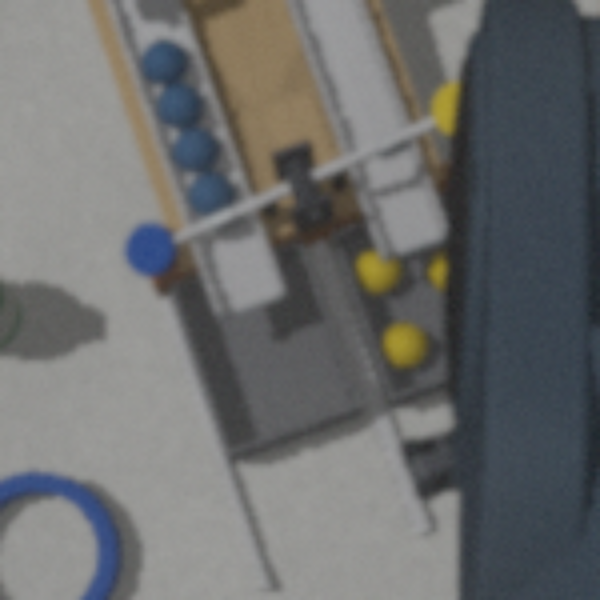

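The tray is home under the blue lip, with its near rim at crop (235,460) and the far end under the chute. The TCP stopped at stand x = -0.181 on a hard contact, as predicted. The arm hides part of the yellow pad, so I'll use its first triangulation.

Run:
```python
from h import *
print(inS(np.array([.6901,-.0336,.1385])))
rel(S(-.045,-.098,.16))
```

```text
[-0.04497    -0.09460924  0.1385    ]
t 6.25 tcp stand [-0.2386 -0.0494  0.2179] f [-1.2  -0.45 -0.46]
shift [0.1936 0.0484 0.0579]
turn [-0.0003 -0.0003 -0.0013]
```

Call:
drive_tool --pt "0 0 0 0.05 0.02 0 0" --pt "0 0 0 0.1 0.04 0 0" --pt "0 0 0 0.15 0.048 0 0" --pt "0 0 0 0.185 0.048 0.01 0" --pt "0 0 0 0.194 0.048 0.03 0" --pt "0 0 0 0.194 0.048 0.05 0" --pt "0 0 0 0.194 0.048 0.058 0" --pt "0 0 0 0.194 0.048 0.058 0"

```text
t: 7.25
eef_pos: [0.6901, -0.0359, 0.1595]
tcp_rot: [0.989, 0.147, -0.001, -0.0]
force: [-0.1, 0.5, -0.7]
gripper_width: 0.001
grip_force: 0.0
```

Run:
```python
from h import *
rel(S(-.045,-.098,.077))
s=env.capture("scene")
cv2.imwrite("pics/c.png",cv2.resize(cv2.cvtColor(s,cv2.COLOR_RGB2BGR)[120:260,160:340],None,fx=4,fy=4))
```

```text
t 7.25 tcp stand [-0.0457 -0.0968  0.1595] f [-0.09  0.47 -0.74]
shift [0.0008 0.0012 0.0825]
turn [-0.0007  0.0018 -0.0002]
```

View pics/c.png

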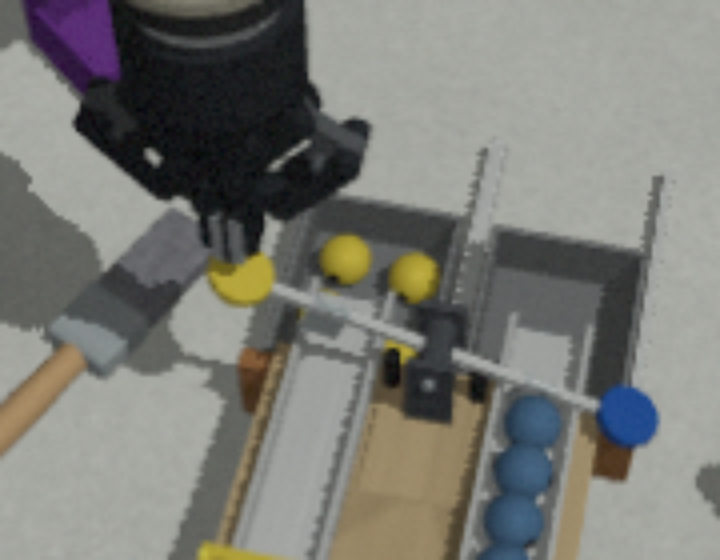

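The closed tips at crop (232,240) sit 20 mm above the yellow pad at crop (242,278), which is where the parallax should put them. I'll press now.

Call:
drive_tool --pt "0 0 0 0 0.001 0.01 0" --pt "0 0 0 0 0.001 0.018 0" --pt "0 0 0 0 0.001 0.026 0" --pt "0 0 0 0 0.001 0.034 0" --pt "0 0 0 0 0.001 0.042 0" --pt "0 0 0 0 0.001 0.05 0" --pt "0 0 0 0 0.001 0.058 0" --pt "0 0 0 0 0.001 0.066 0"

```text
t: 8.3
eef_pos: [0.6915, -0.037, 0.0938]
tcp_rot: [0.989, 0.147, -0.0, -0.0]
force: [-0.2, 0.5, 2.2]
gripper_width: 0.002
grip_force: 0.3
```

Call:
drive_tool --pt "0 0 0 0 0 0.005 0" --pt "0 0 0 0 0 0.009 0" --pt "0 0 0 0 0 0.012 0" --pt "0 0 0 0 0 0.014 0" --pt "0 0 0 0 0 0.014 0"

```text
t: 8.93
eef_pos: [0.6915, -0.0372, 0.0802]
tcp_rot: [0.989, 0.147, -0.0, -0.0]
force: [-0.3, 0.3, -0.4]
gripper_width: -0.004
grip_force: 0.0
```

Call:
drive_tool --pt "0 0 0 0 0 0.001 0" --pt "0 0 0 0 0 0.002 0" --pt "0 0 0 0 0 0.002 0"

```text
t: 9.3
eef_pos: [0.6917, -0.0371, 0.079]
tcp_rot: [0.989, 0.147, 0.0, 0.0]
force: [-1.3, -0.1, 4.3]
gripper_width: 0.005
grip_force: 1.9
```

Call:
drive_tool --pt "0 0 0 0 0 0.001 0" --pt "0 0 0 0 0 0.002 0" --pt "0 0 0 0 0 0.002 0"

```text
t: 9.68
eef_pos: [0.6918, -0.0371, 0.0785]
tcp_rot: [0.989, 0.147, 0.001, 0.0]
force: [-5.0, 0.2, 16.5]
gripper_width: -0.001
grip_force: 7.0
```

Call:
drive_tool --pt "0 0 0 0 0 0 0" --pt "0 0 0 0 0 0 0" --pt "0 0 0 0 0 0 0" --pt "0 0 0 0 0 0 0" --pt "0 0 0 0 0 0 0" --pt "0 0 0 0 0 0 0"

```text
t: 10.42
eef_pos: [0.6918, -0.037, 0.0785]
tcp_rot: [0.989, 0.147, 0.001, 0.0]
force: [-4.7, 1.0, 15.6]
gripper_width: 0.001
grip_force: 7.0
```

Call:
drive_tool --pt "0 0 0 0 0 -0.005 0" --pt "0 0 0 0 0 -0.03 0" --pt "0 0 0 0 0 -0.08 0" --pt "0 0 0 0 0.03 -0.13 0" --pt "0 0 0 -0.03 0.08 -0.15 0" --pt "0 0 0 -0.07 0.13 -0.15 0" --pt "0 0 0 -0.11 0.18 -0.15 0" --pt "0 0 0 -0.15 0.22 -0.15 0"

```text
t: 11.42
eef_pos: [0.6111, -0.2932, 0.2259]
tcp_rot: [0.989, 0.147, -0.0, 0.0]
force: [1.2, -0.2, 0.1]
gripper_width: 0.001
grip_force: 0.0
```

Run:
```python
from h import *
t=env.capture("top");s=env.capture("scene")
f=lambda i,a,b,c,d:cv2.resize(cv2.cvtColor(i,cv2.COLOR_RGB2BGR)[a:b,c:d],(400,400))
cv2.imwrite("pics/d.png",np.hstack([f(t,130,280,160,310),f(s,120,270,190,340)]))
```

```text
(no output)
```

View pics/d.png

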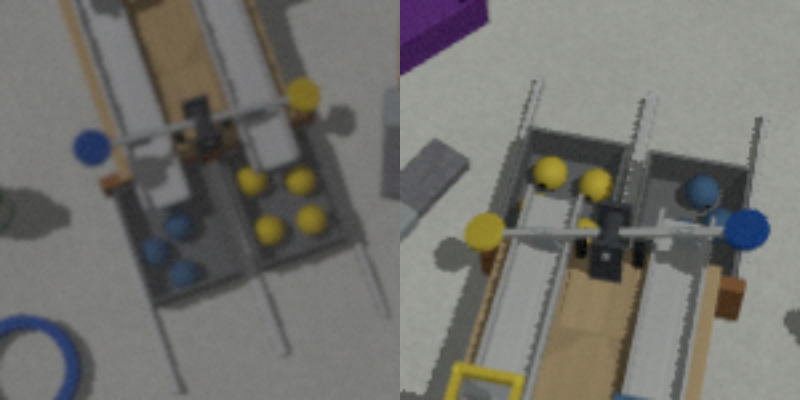

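The chute is empty and three blue beads show in the tray at left-crop (178,227), (153,250) and (183,272). The fourth is probably hidden under the lip. I'll let things settle and check that, along with the gate angle and tray position.

Call:
drive_tool --pt "0 0 0 0 0 0 0" --pt "0 0 0 0 0 0 0" --pt "0 0 0 0 0 0 0" --pt "0 0 0 0 0 0 0" --pt "0 0 0 0 0 0 0" --pt "0 0 0 0 0 0 0" --pt "0 0 0 0 0 0 0" --pt "0 0 0 0 0 0 0"

```text
t: 12.52
eef_pos: [0.6119, -0.2913, 0.2263]
tcp_rot: [0.989, 0.147, -0.0, -0.0]
force: [0.3, -0.5, 0.0]
gripper_width: 0.001
grip_force: 0.0
```

Run:
```python
from h import *
t=env.capture("top");s=env.capture("scene")
r={}
for c,z in(("y",.077),("b",.144)):
    X=S(-.045,-.094 if c=="y" else .094,z)
    A=blob(s,c,tuple(proj("scene",X).astype(int)),13);B=blob(t,c,tuple(proj("top",X).astype(int)),13)
    r[c],e=tri(A[0],B[0]);print(c,inS(r[c]).round(4),e,A[1],B[1])
print("angle",np.arcsin((r["b"]-r["y"])[2]/.2))
f=lambda i,a,b,c,d:cv2.convertScaleAbs(cv2.resize(cv2.cvtColor(i,cv2.COLOR_RGB2BGR)[a:b,c:d],(400,400),interpolation=cv2.INTER_CUBIC),alpha=1.8)
cv2.imwrite("pics/e.png",np.hstack([f(t,170,250,190,270),f(s,150,230,260,340)]))
```

```text
y [-0.0451 -0.0955  0.0716] 0.002548980140190936 162 108
b [-0.0449  0.0925  0.1387] 0.002326508367694174 206 107
angle 0.3420350083399116
```

View pics/e.png

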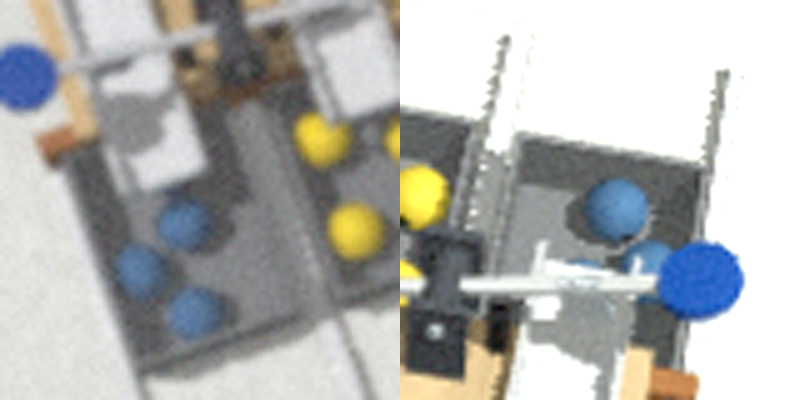

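Run:
```python
from h import *
for u in((143,368),(310,315)): print(inS(plane("top",(u[0]/5+190-.4,u[1]/5+170-.4),.04)).round(4))
im=cv2.imread("pics/e.png");h=cv2.cvtColor(im,cv2.COLOR_BGR2HSV)
m=cv2.inRange(h,(98,70,40),(125,255,255))
n,l,st_,c=cv2.connectedComponentsWithStats(m)
print([(s.tolist()) for s in st_[1:] if s[4]>60])
d=(170+192/5);print(inS(plane("top",(190+175/5,d),.018)))
```

```text
[-0.1709  0.09    0.04  ]
[-0.1743  0.0075  0.04  ]
[[0, 45, 57, 64, 3086], [583, 178, 67, 65, 3172], [159, 199, 51, 50, 1959], [619, 239, 125, 82, 6860], [115, 247, 52, 52, 1963], [574, 259, 25, 8, 104], [170, 288, 53, 50, 1990]]
[-0.0933197   0.04727211  0.018     ]
```

The tray is home and the gate is at its stop. I'll take one more look for the fourth bead.

Run:
```python
from h import *
t=env.capture("top");s=env.capture("scene")
f=lambda i,a,b,c,d:cv2.convertScaleAbs(cv2.resize(cv2.cvtColor(i,cv2.COLOR_RGB2BGR)[a:b,c:d],(400,600),interpolation=cv2.INTER_CUBIC),alpha=1.4)
a=f(t,90,240,170,270)
b=cv2.convertScaleAbs(cv2.resize(cv2.cvtColor(t,cv2.COLOR_RGB2BGR)[195:225,210:230],(400,600),interpolation=cv2.INTER_CUBIC),alpha=2)
cv2.imwrite("pics/f.png",np.hstack([f(s,180,330,230,330),b]))
```

```text
(no output)
```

View pics/f.png

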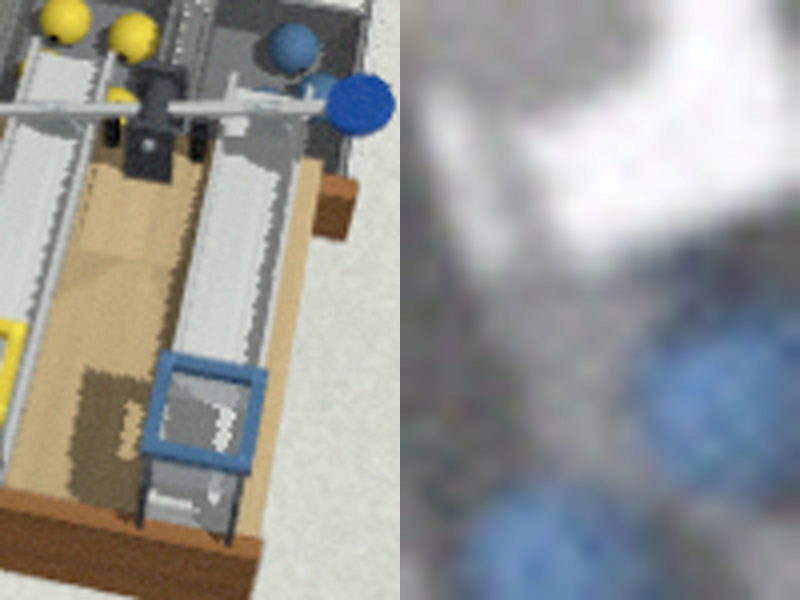

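The blue chute and filling tube are empty. A dark blue sliver of the fourth bead shows under the lip at right-half (690,250), which is inside the tray. Handing in.

```bash
python3 -c "
from cell import env
print(env.sign_off())"
```

```text
the job is handed in; nothing more can be done
None
```

I pushed the empty tray fully home, pressed the yellow pad to its stop (gate about +0.34 rad) and handed the job in; the blue chute is empty, three blue beads are plainly in the tray, and the fourth shows only as a sliver under the chute lip.

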